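# Put the sanding drums and block away in their holders

### The job

Put the sanding kit away: stand each of the three sanding drums upright, nut up, down in the recess of the holder made for its size (small drum in the small recess, medium in the medium, large in the large), and lay the cork sanding block flat, abrasive face down, in the hollow of the oblong tray. Do not move the jar of screws or the wooden dowel offcut standing among them, and let go of everything at the end.

Things in the scene. Friction and masses are not known exactly. Their poses are not given: they have to be found in the camera images.
- drum_small: the small sanding drum, loose, standing upright: a cylinder 25 mm in diameter and 50 mm tall, reddish-brown abrasive sleeve, black rubber ends, a small steel nut and stud on top (12 mm wide, reaching 58 mm above its underside). Origin: centre of its underside; z up along its axis.
- drum_medium: the medium sanding drum, loose, standing upright: a cylinder 44 mm in diameter and 50 mm tall, reddish-brown abrasive sleeve, black rubber ends, a small steel nut and stud on top (12 mm wide, reaching 58 mm above its underside). Origin: centre of its underside; z up along its axis.
- drum_large: the large sanding drum, loose, standing upright: a cylinder 64 mm in diameter and 50 mm tall, reddish-brown abrasive sleeve, black rubber ends, a small steel nut and stud on top (12 mm wide, reaching 58 mm above its underside). Origin: centre of its underside; z up along its axis.
- sanding_block: cork sanding block, loose, lying flat: 70 mm long (its x), 42 mm wide (its y), 40 mm high, abrasive face underneath. Origin: centre of its underside; z up.
- holder_small: fixed dark-wood holder for the small drum: a square block 67 x 67 mm, 22 mm high, with one round recess 41 mm in diameter in its centre, 12 mm deep (grey felt floor, 10 mm above the bench). Origin: centre of its underside, on the axis of the recess, at bench height; z up.
- holder_medium: fixed dark-wood holder for the medium drum: a square block 86 x 86 mm, 22 mm high, with one round recess 60 mm in diameter in its centre, 12 mm deep (grey felt floor, 10 mm above the bench). Origin: centre of its underside, on the axis of the recess, at bench height; z up.
- holder_large: fixed dark-wood holder for the large drum: a square block 106 x 106 mm, 22 mm high, with one round recess 80 mm in diameter in its centre, 12 mm deep (grey felt floor, 10 mm above the bench). Origin: centre of its underside, on the axis of the recess, at bench height; z up.
- block_tray: fixed dark-wood oblong tray for the sanding block: outside 110 mm (its x) x 82 mm (its y), 22 mm high; hollow 86 mm (x) x 58 mm (y), 12 mm deep (grey felt floor, 10 mm above the bench). Origin: centre of its underside, at bench height; z up.
- screw_jar: bystander: short closed glass jar with steel lid and brass screws, 57 mm in diameter, 58 mm tall, standing among the sanding things. Origin: centre of its underside. A roll of pale masking tape (64 mm across, 24 mm high, lying flat) also lies in this area and does not matter.
- dowel_offcut: bystander: plain pale-wood dowel offcut standing on end, 36 mm in diameter, 55 mm tall, no nut on top. Origin: centre of its underside.

How it is judged (in metres and radians):
At the end, for the whole second after the job is handed in: Each drum upright, nut up, on the recess floor of its own holder (axes within 12 mm); the block flat, abrasive down, on the tray floor, centred within 12 mm; all tilts under 0.12 rad, undersides 6 to 14 mm above the bench, released and at rest (horizontal distance between drum_small and holder_small below 0.012 m and z of drum_small in the frame of holder_small between 0.006 and 0.014 m and angle between each of drum_small, drum_medium, drum_large, sanding_block's own z axis and vertical below 0.12 rad and linear speed of each of drum_small, drum_medium, drum_large, sanding_block below 0.02 m/s and angular speed of each of drum_small, drum_medium, drum_large, sanding_block below 0.2 rad/s and horizontal distance between drum_medium and holder_medium below 0.012 m and z of drum_medium in the frame of holder_medium between 0.006 and 0.014 m and horizontal distance between drum_large and holder_large below 0.012 m and z of drum_large in the frame of holder_large between 0.006 and 0.014 m and horizontal distance between sanding_block and block_tray below 0.012 m and z of sanding_block in the frame of block_tray between 0.006 and 0.014 m); the robot touches nothing.
It fails at once if the jar of screws is shifted by more than 25 mm or knocked over (distance of screw_jar from where it was at the start of the episode above 0.025 m or angle between screw_jar's own z axis and vertical above 0.4 rad).
It fails at once if the dowel offcut is shifted by more than 25 mm or knocked over (distance of dowel_offcut from where it was at the start of the episode above 0.025 m or angle between dowel_offcut's own z axis and vertical above 0.4 rad).
It also fails if it takes over 128 s, if anything falls off the work surface, if the arm or the gripper's body presses on something with over 40 N, if the wrist force passes 120 N, or if a joint passes its speed limit or range.

### The arm

A 6-joint arm with a two-finger parallel gripper is mounted at the origin on the work surface. World frame = base frame: x ahead of the robot, y to its left, z up, the work surface at z = 0. Lengths are in m, angles in degrees, forces in N, time in s.
With the tool pointing down it reaches from about 0.35 to 0.875 m from the base axis. Payload 4.2 kg.
Tool frame: the origin (TCP) lies on the centre line of the jaws, within the pads' length; the fingertips stand 19 mm ahead of it and the grasp point (between the pads) is the TCP; z points along the fingers, y is the line along which they close (so a half turn about z gives the same grasp; the last joint's range is limited). The gripper opens to 87 mm and grips with 3 to 60 N. Pads are 19 mm wide; open, the fingers measure 117 mm over their backs; the gripper's body (75 mm by 190 mm) begins 51 mm behind the grasp point.
Start: joints at [82.54, 22.042, 0.453, 0, -68.411, -14.817], TCP at [0.237, 0.578, 0.242] pointing down, gripper open.
Joint ranges: [-179.83, 179.83], [-69.29, 118.12], [-61.27, 80.66], [-181.25, 117.63], [-171.15, -9.14], [-177.46, 177.46]. Speed limits (degrees/s): [159.86, 159.86, 180, 180, 180, 180].

### API

Orientations are given as a 3x3 rotation matrix whose columns are the frame's x, y, z axes.
In Python, from station import sense, capture, finish_job, search_frame, masks_of gives the robot as it stands.
- The arm moves only by the tool drive_tool, never from a script. Its argument "rows" is a list of rows, each a list of 7 numbers: the opening in per cent of the stroke, from 0 (shut) to 100 (fully open), then the shift along the world's x, y, z in mm, then the turn, a rotation vector about the world's x, y, z in rad. In form: [[fingers, dx, dy, dz, wx, wy, wz], ...]. A call has 1 to 5 rows; each row shifts and turns the commanded pose from where the row before left it; what a row does not reach is not made up. A row lasts 1/12 s, in which the tool goes at most 41.7 mm and 7.16 degrees, less where a joint would pass 70% of its speed; a pose out of reach is approached as far as the arm can. A call is refused whole if a number of a shift passes 41.7 or a number of a turn 0.125, either way. A call with a gripper value outside its range is refused whole. The fingers move at their own pace and stop on an object; the grip force is fixed at half the most. Time passes only in rows, so rows that do not move let the fingers close. It gives the time, the measured TCP pose, the force, the opening and the grip force at its end, in the units of the state.
- sense(): the state, without advancing time (a new reading comes with each control period).
- capture(name): name is "side" or "top" or "wrist"; returns a dict with "frame" (384x512x3 uint8, red, green, blue), "z_map" (384x512 float32, m along the optical axis (not along the pixel's ray), 0 where there is no reading), "fx", "fy", "cx", "cy" (pixels), "R" (3x3) and "t" (3): a world point X has camera coordinates R X + t; the wrist camera has in their place "T_tool_cam" (4x4, takes a point from camera to tool coordinates, whose origin is the TCP and whose axes are the flange's). Camera axes: x right, y down, z forward; pixel columns grow to the right and rows downward; lengths in m; the calibration is good to about 2 mm. A picture is of the moment at which its call begins: read the wrist's pose just before it.
- finish_job(): hands the job in; it is judged then, once.
Trained networks look in a picture, given as the dict that the camera call returned (one of the last four; its "shot" number tells which), for a name from the list of things; names that differ only in an ending like _2 or _b are one class to them, and where a whole thing is asked for, a point or a joint stands for the part that bears it (a point fixed in the world has none). Each returns a list of dicts, best first, with "p" (0 to 1); they miss things now and then, are a little off and sometimes report something else, mostly with a low value. They report only what shows in the picture. A call takes as long as a camera call.
- search_frame(label, picture): "xy" ([column, row] in pixels, amid what is visible of it).
- masks_of(label, picture): "region" (384x512 bool, what is visible of it) and "xy" ([column, row] in pixels, amid what is visible of it).
The state is a dict: "time_s": time; "joints": joint angles; "joint_velocities": joint speeds; "effort": joint torques, N m; "tcp_pos": TCP position; "ee_rot": TCP orientation; "wrist_force": force on the tool from outside, world axes, zero at the start; "moment": the same for the moment, N m; "gripper_width": opening from 0.0 (shut) to 1.0 (fully open); "gripper_force": force on a finger pad.
Only numpy, scipy, OpenCV 4.12 (cv2) and the standard library are available. Lean on these libraries where they do the work, as an engineer would, in place of code of your own. Each camera call takes 0.05 s, during which the arm holds its last target. There are 200 camera calls.

## Working session

There is one attempt and no reset: what is moved stays moved. The work goes in short steps, Python scripts to look and compute and a tool call to move; the robot and the scene stay as the last step left them, time stands still between calls to the robot, and variables do not carry over. Pictures are saved under pics/ and viewed, at most 14 in all, crops included, and the job is handed in when it is done.

Besides the shell and the picture viewer there is one more tool, called after "Emit:" by a JSON object that holds its "method" and its "body", one argument or row to a line. drive_tool: Moves the arm, as the interface text tells. Its arguments: {"type":"object","properties":{"rows":{"type":"array"}},"required":["rows"]}

```bash
mkdir -p pics
cat > h.py <<'E'
import numpy as np, cv2
from station import *
N=["drum_small","drum_medium","drum_large","sanding_block","holder_small","holder_medium","holder_large","block_tray","screw_jar","dowel_offcut"]
def save(c,n): cv2.imwrite(f"pics/{n}.png",c["frame"][:,:,::-1])
def cloud(c,s=None):
    z=c["z_map"]; v,u=np.mgrid[:z.shape[0],:z.shape[1]]
    P=np.stack([(u-c["cx"])/c["fx"]*z,(v-c["cy"])/c["fy"]*z,z],-1)
    if "R" in c: W=(P-np.array(c["t"]))@np.array(c["R"])
    else:
        T=np.array(c["T_tool_cam"]); W=(P@T[:3,:3].T+T[:3,3])@np.array(s["ee_rot"]).T+np.array(s["tcp_pos"])
    W[z==0]=np.nan
    return W
E
python3 - <<'E'
from h import *
s=sense();print({k:np.round(s[k],3).tolist() for k in s})
for n in ["top","side"]:
    c=capture(n);save(c,n+"0");W=cloud(c)
    for l in N:
        for m in masks_of(l,c)[:2]:
            p=W[m["region"]];p=p[~np.isnan(p[:,0])]
            if len(p)<5: continue
            zt=np.percentile(p[:,2],97); q=p[p[:,2]>zt-.012]
            r=cv2.minAreaRect((q[:,:2]*1000).astype(np.float32))
            print(n,l,round(m["p"],2),np.round(m["xy"]),len(p),"ztop %.3f"%zt,"rect",np.round(r[0]),np.round(r[1]),round(r[2]))
E
```

```text
{'time_s': 0.0, 'joints': [82.54, 22.091, 0.381, -0.03, -68.412, -14.817], 'joint_velocities': [0.028, 0.013, 0.033, -0.087, -0.004, -0.005], 'effort': [0.001, -39.066, 18.741, 4.22, 0.011, -0.0], 'tcp_pos': [0.237, 0.578, 0.24], 'ee_rot': [[0.925, -0.379, -0.001], [-0.379, -0.925, -0.002], [0.0, 0.002, -1.0]], 'wrist_force': [0.356, 0.286, -0.445], 'moment': [0.025, 0.051, 0.02], 'gripper_force': 0.0, 'gripper_width': 0.998}
top drum_small 0.44 [226. 245.] 112 ztop 0.057 rect [437.  86.] [20. 23.] 1
top drum_medium 0.63 [337. 213.] 351 ztop 0.057 rect [ 517. -168.] [41. 41.] 1
top drum_large 0.98 [193. 215.] 664 ztop 0.054 rect [507. 163.] [60. 62.] 1
top sanding_block 0.58 [381. 253.] 702 ztop 0.042 rect [ 431. -259.] [69. 43.] 8
top holder_small 0.62 [226. 159.] 818 ztop 0.025 rect [641.  97.] [67. 66.] 74
top holder_small 0.43 [336. 213.] 344 ztop 0.057 rect [ 517. -168.] [41. 41.] 1
top holder_medium 0.68 [131. 169.] 1320 ztop 0.025 rect [611. 322.] [88. 86.] 82
top holder_medium 0.39 [376. 252.] 725 ztop 0.042 rect [ 430. -259.] [70. 43.] 8
top holder_large 0.95 [310. 156.] 199
[... 864 characters left out ...]
 620 ztop 0.043 rect [ 430. -257.] [69. 43.] 9
side holder_small 0.89 [196. 206.] 949 ztop 0.024 rect [642.  98.] [68. 69.] 73
side holder_small 0.44 [251. 156.] 1439 ztop 0.025 rect [ 657. -103.] [107. 108.] 79
side holder_medium 0.89 [130. 284.] 2129 ztop 0.024 rect [611. 323.] [86. 89.] 82
side holder_medium 0.44 [356. 158.] 606 ztop 0.043 rect [ 430. -257.] [68. 45.] 9
side holder_large 0.73 [250. 155.] 1584 ztop 0.025 rect [ 657. -103.] [108. 108.] 79
side block_tray 0.97 [312. 120.] 1003 ztop 0.025 rect [ 593. -323.] [ 86. 113.] 77
side screw_jar 0.77 [316. 192.] 738 ztop 0.062 rect [438. -86.] [56. 56.] 25
side dowel_offcut 0.71 [270. 206.] 345 ztop 0.057 rect [509.   6.] [34. 33.] 36
```

View pics/top0.png

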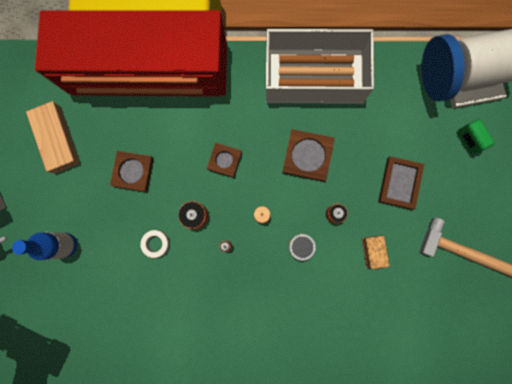

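```bash
python3 -c "
from h import *
c=capture('top');W=cloud(c)
for n,(x,y) in dict(ds=(437,87),dm=(517,-167),dl=(507,164),dow=(510,4),jar=(438,-87)).items():
    m=(abs(W[...,0]-x/1e3)<.045)&(abs(W[...,1]-y/1e3)<.045)&(W[...,2]>.044); q=(W[m][:,:2]*1000).astype(np.float32)
    print(n,np.round(cv2.minEnclosingCircle(q),0) if 0 else cv2.minEnclosingCircle(q))
for n,(x,y) in dict(hs=(641,97),hm=(611,322),hl=(657,-104),tr=(593,-324)).items():
    m=(abs(W[...,0]-x/1e3)<.07)&(abs(W[...,1]-y/1e3)<.075)&(W[...,2]>.016)&(W[...,2]<.04); q=(W[m][:,:2]*1000).astype(np.float32)
    print(n,cv2.minAreaRect(q))
"
```

```text
ds ((436.43865966796875, 85.97604370117188), 12.352582931518555)
dm ((516.4724731445312, -168.66407775878906), 21.757993698120117)
dl ((506.44781494140625, 163.73251342773438), 31.916929244995117)
dow ((509.93792724609375, 2.980264186859131), 17.636844635009766)
jar ((438.896728515625, -87.9743881225586), 28.409326553344727)
hs ((641.8917236328125, 96.89791107177734), (67.43030548095703, 67.19021606445312), 74.13568878173828)
hm ((611.2525024414062, 321.6389465332031), (87.86054229736328, 85.9918212890625), 81.79342651367188)
hl ((656.7109375, -104.78756713867188), (106.198974609375, 106.76612854003906), 79.05402374267578)
tr ((593.326171875, -324.2120056152344), (83.66749572753906, 110.64152526855469), 77.54935455322266)
```

The picture matches the measurements: large drum (193,215), dowel (262,214), medium drum (337,213), small drum (226,246), block (376,252), with the holders in the row above. Top and side cameras agree to about 2 mm. I'll start with the large drum.

Emit:
{"method": "drive_tool", "body": {
  "rows": [
    [100,18,-27.6,-6,0,0,0],
    [100,18,-27.6,-6,0,0,0],
    [100,18,-27.6,-6,0,0,0],
    [100,18,-27.6,-6,0,0,0],
    [100,18,-27.6,-6,0,0,0]
  ]
}}

```text
time_s: 1.57
tcp_pos: [0.3274, 0.439, 0.2114]
ee_rot: [[0.926, -0.379, 0.0], [-0.379, -0.926, 0.0], [0.0, -0.0, -1.0]]
wrist_force: [0.8, 0.4, -0.1]
gripper_width: 1.001
gripper_force: 0.0
```

Emit:
{"method": "drive_tool", "body": {
  "rows": [
    [100,18,-27.6,-6,0,0,0],
    [100,18,-27.6,-6,0,0,0],
    [100,18,-27.6,-6,0,0,0],
    [100,18,-27.6,-6,0,0,0],
    [100,18,-27.6,-6,0,0,0]
  ]
}}

```text
time_s: 1.98
tcp_pos: [0.4176, 0.301, 0.1816]
ee_rot: [[0.926, -0.379, 0.001], [-0.379, -0.926, 0.001], [0.0, -0.001, -1.0]]
wrist_force: [0.5, -0.0, -0.2]
gripper_width: 0.998
gripper_force: 0.0
```

Emit:
{"method": "drive_tool", "body": {
  "rows": [
    [100,18,-27.6,-6,0,0,0],
    [100,18,-27.6,-6,0,0,0],
    [100,18,-27.6,-6,0,0,0],
    [100,18,-27.6,-6,0,0,0],
    [100,18,-27.6,-6,0,0,0]
  ]
}}

```text
time_s: 2.4
tcp_pos: [0.5077, 0.163, 0.1516]
ee_rot: [[0.925, -0.379, 0.001], [-0.379, -0.925, 0.0], [0.0, -0.001, -1.0]]
wrist_force: [-0.3, 0.4, -0.7]
gripper_width: 1.001
gripper_force: 0.0
```

Emit:
{"method": "drive_tool", "body": {
  "rows": [
    [100,0,0,0,0,0,0],
    [100,0,0,0,0,0,0]
  ]
}}

```text
time_s: 2.57
tcp_pos: [0.5074, 0.1628, 0.1511]
ee_rot: [[0.924, -0.382, -0.001], [-0.382, -0.924, -0.001], [-0.0, 0.001, -1.0]]
wrist_force: [-0.2, 0.3, 0.3]
gripper_width: 1.007
gripper_force: 0.0
```

```bash
python3 -c "
from h import *
s=sense();c=capture('wrist');save(c,'w1');W=cloud(c,s)
print(s['tcp_pos'])
m=(abs(W[...,0]-.507)<.045)&(abs(W[...,1]-.164)<.045)&(W[...,2]>.044)&(W[...,2]<.08)
q=(W[m][:,:2]*1000).astype(np.float32);print(len(q),cv2.minEnclosingCircle(q),np.percentile(W[m][:,2],[5,50,95]))
"
```

```text
[0.50739967 0.16283409 0.1510921 ]
3733 ((505.0400085449219, 164.4842987060547), 31.894145965576172) [0.04733539 0.04945075 0.0517037 ]
```

View pics/w1.png

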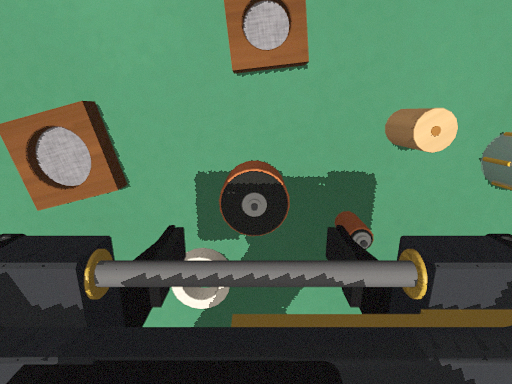

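The wrist view shows the large drum at (254,203), centred between the fingers, with the small drum at (360,238) clear of them. It measures (505,164.5). I'll descend.

Emit:
{"method": "drive_tool", "body": {
  "rows": [
    [100,-1.5,1.5,-30,0,0,0],
    [100,0,0,-30,0,0,0],
    [100,0,0,-25,0,0,0],
    [100,0,0,-18,0,0,0],
    [100,0,0,-10,0,0,0]
  ]
}}

```text
time_s: 3.03
tcp_pos: [0.5039, 0.1665, 0.0367]
ee_rot: [[0.926, -0.377, -0.003], [-0.377, -0.926, -0.002], [-0.002, 0.002, -1.0]]
wrist_force: [0.5, -0.2, 0.8]
gripper_width: 0.999
gripper_force: 0.0
```

Emit:
{"method": "drive_tool", "body": {
  "rows": [
    [0,0,0,0,0,0,0],
    [0,0,0,0,0,0,0],
    [0,0,0,0,0,0,0],
    [0,0,0,0,0,0,0],
    [0,0,0,0,0,0,0]
  ]
}}

```text
time_s: 3.45
tcp_pos: [0.5057, 0.166, 0.0399]
ee_rot: [[0.925, -0.379, 0.001], [-0.379, -0.925, 0.001], [0.001, -0.001, -1.0]]
wrist_force: [-1.1, -0.5, 4.4]
gripper_width: 0.734
gripper_force: 30.0
```

Emit:
{"method": "drive_tool", "body": {
  "rows": [
    [0,0,0,0,0,0,0],
    [0,0,0,0,0,0,0],
    [0,0,0,0,0,0,0]
  ]
}}

```text
time_s: 3.7
tcp_pos: [0.5058, 0.166, 0.0399]
ee_rot: [[0.925, -0.379, 0.001], [-0.379, -0.925, 0.001], [0.001, -0.001, -1.0]]
wrist_force: [-2.2, 0.2, 6.9]
gripper_width: 0.73
gripper_force: 30.0
```

Emit:
{"method": "drive_tool", "body": {
  "rows": [
    [0,0,0,15,0,0,0],
    [0,0,0,30,0,0,0],
    [0,0,0,30,0,0,0],
    [0,8,-14,15,0,0,0],
    [0,16,-28,0,0,0,0]
  ]
}}

```text
time_s: 4.12
tcp_pos: [0.5312, 0.1264, 0.1329]
ee_rot: [[0.927, -0.375, 0.008], [-0.375, -0.927, 0.005], [0.006, -0.007, -1.0]]
wrist_force: [0.8, 0.7, -3.3]
gripper_width: 0.732
gripper_force: 30.0
```

Emit:
{"method": "drive_tool", "body": {
  "rows": [
    [0,18,-32,0,0,0,0],
    [0,18,-32,0,0,0,0],
    [0,18,-32,0,0,0,0],
    [0,18,-32,0,0,0,0],
    [0,18,-32,0,0,0,0]
  ]
}}

```text
time_s: 4.53
tcp_pos: [0.6195, -0.0378, 0.128]
ee_rot: [[0.925, -0.38, -0.001], [-0.38, -0.925, 0.001], [-0.001, -0.0, -1.0]]
wrist_force: [1.4, 0.4, -2.3]
gripper_width: 0.73
gripper_force: 30.0
```

Emit:
{"method": "drive_tool", "body": {
  "rows": [
    [0,18,-32,0,0,0,0],
    [0,12,-22,0,0,0,0],
    [0,6,-13,0,0,0,0],
    [0,0,0,0,0,0,0],
    [0,0,0,0,0,0,0]
  ]
}}

```text
time_s: 4.95
tcp_pos: [0.6546, -0.1036, 0.1275]
ee_rot: [[0.925, -0.381, -0.002], [-0.381, -0.925, 0.001], [-0.002, 0.0, -1.0]]
wrist_force: [-0.3, 0.6, -2.8]
gripper_width: 0.724
gripper_force: 30.0
```

```bash
cat >> h.py <<'E'
def check(hx,hy,half,r):
    # holder from wrist view: outer rect, plus hull of wood top
    s=sense();c=capture('wrist');W=cloud(c,s)
    m=(np.hypot(W[...,0]-hx,W[...,1]-hy)<half*1.5)&(W[...,2]>.016)&(W[...,2]<.032)
    q=(W[m][:,:2]*1000).astype(np.float32);print("holder wrist",len(q),cv2.minAreaRect(q))
    print("tcp",np.round(s['tcp_pos'],4),"w",s['gripper_width']);return s,c,W
E
python3 -c "
from h import *
s,c,W=check(.6567,-.104,.053,0);save(c,'w2')"
```

```text
holder wrist 4968 ((662.0105590820312, -105.69036865234375), (106.42454528808594, 91.55596160888672), 78.92341613769531)
tcp [ 0.6546 -0.1036  0.1275] w 0.7243790228676495
```

View pics/w2.png

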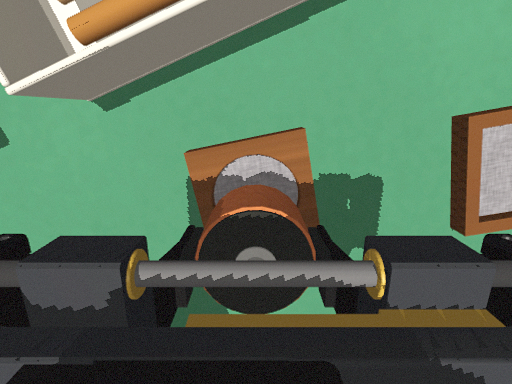

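The drum hangs upright at (256,260) over the holder at (255,190). I'll nudge x by +1.5 mm and lower it.

Emit:
{"method": "drive_tool", "body": {
  "rows": [
    [0,1.5,-0.5,-20,0,0,0],
    [0,0,0,-20,0,0,0],
    [0,0,0,-16,0,0,0],
    [0,0,0,-12,0,0,0],
    [0,0,0,0,0,0,0]
  ]
}}

```text
time_s: 5.42
tcp_pos: [0.6544, -0.1023, 0.0575]
ee_rot: [[0.926, -0.378, -0.006], [-0.378, -0.926, 0.0], [-0.006, 0.002, -1.0]]
wrist_force: [-0.3, -0.2, -3.3]
gripper_width: 0.726
gripper_force: 30.0
```

Emit:
{"method": "drive_tool", "body": {
  "rows": [
    [0,0,0,-4,0,0,0],
    [0,0,0,-3,0,0,0],
    [0,0,0,0,0,0,0]
  ]
}}

```text
time_s: 5.67
tcp_pos: [0.6572, -0.1033, 0.054]
ee_rot: [[0.926, -0.379, 0.001], [-0.379, -0.926, 0.0], [0.001, -0.0, -1.0]]
wrist_force: [-0.0, 0.1, -2.4]
gripper_width: 0.726
gripper_force: 30.0
```

Emit:
{"method": "drive_tool", "body": {
  "rows": [
    [0,-0.5,-0.5,-2,0,0,0],
    [0,0,0,-1.5,0,0,0],
    [0,0,0,0,0,0,0]
  ]
}}

```text
time_s: 5.92
tcp_pos: [0.6563, -0.1042, 0.0502]
ee_rot: [[0.925, -0.379, 0.0], [-0.379, -0.925, 0.0], [0.0, -0.0, -1.0]]
wrist_force: [-0.3, -0.6, -3.1]
gripper_width: 0.727
gripper_force: 30.0
```

Emit:
{"method": "drive_tool", "body": {
  "rows": [
    [100,0,0,0,0,0,0],
    [100,0,0,0,0,0,0],
    [100,0,0,0,0,0,0],
    [100,0,0,0,0,0,0],
    [100,0,0,0,0,0,0]
  ]
}}

```text
time_s: 6.33
tcp_pos: [0.6567, -0.1042, 0.0505]
ee_rot: [[0.925, -0.379, 0.001], [-0.379, -0.925, -0.0], [0.001, -0.0, -1.0]]
wrist_force: [-0.2, -0.5, 0.8]
gripper_width: 0.971
gripper_force: 0.0
```

Emit:
{"method": "drive_tool", "body": {
  "rows": [
    [100,0,0,10,0,0,0],
    [100,0,0,30,0,0,0],
    [100,0,0,30,0,0,0],
    [100,0,0,20,0,0,0]
  ]
}}

```text
time_s: 6.67
tcp_pos: [0.6577, -0.1044, 0.144]
ee_rot: [[0.926, -0.378, 0.004], [-0.378, -0.926, -0.001], [0.004, -0.001, -1.0]]
wrist_force: [0.6, 0.0, 0.0]
gripper_width: 0.997
gripper_force: 0.0
```

```bash
cat >> h.py <<'E'
def disc(x,y,r=.05,n='wrist',lo=.044,hi=.09):
    s=sense();c=capture(n);W=cloud(c,s)
    m=(np.hypot(W[...,0]-x,W[...,1]-y)<r)&(W[...,2]>lo)&(W[...,2]<hi)
    q=(W[m][:,:2]*1000).astype(np.float32)
    print(n,len(q),np.round(cv2.minEnclosingCircle(q)[0],1),round(cv2.minEnclosingCircle(q)[1],1),"z",np.round(np.percentile(W[m][:,2],[5,50,95]),4),"tcp",np.round(s['tcp_pos'],4))
    return c,W
E
python3 -c "
from h import *
c,W=disc(.6567,-.104)"
```

```text
wrist 4382 [ 655.8 -104.6] 32.1 z [0.0566 0.0594 0.0616] tcp [ 0.6577 -0.1044  0.144 ]
```

Large drum is in place: (655.8,-104.6), top at 59 mm. Next the medium drum.

Emit:
{"method": "drive_tool", "body": {
  "rows": [
    [100,-28,-12.8,0,0,0,0],
    [100,-28,-12.8,0,0,0,0],
    [100,-28,-12.8,0,0,0,0],
    [100,-28,-12.8,0,0,0,0],
    [100,-28,-12.8,0,0,0,0]
  ]
}}

```text
time_s: 7.13
tcp_pos: [0.5152, -0.1686, 0.1408]
ee_rot: [[0.926, -0.379, 0.001], [-0.379, -0.926, -0.0], [0.001, -0.0, -1.0]]
wrist_force: [-0.0, -0.1, 0.2]
gripper_width: 0.996
gripper_force: 0.0
```

Emit:
{"method": "drive_tool", "body": {
  "rows": [
    [100,0,0,0,0,0,0],
    [100,0,0,0,0,0,0]
  ]
}}

```text
time_s: 7.3
tcp_pos: [0.5155, -0.1688, 0.1412]
ee_rot: [[0.925, -0.38, 0.001], [-0.38, -0.925, -0.0], [0.001, -0.0, -1.0]]
wrist_force: [0.6, 1.4, 0.0]
gripper_width: 1.0
gripper_force: 0.0
```

```bash
python3 -c "
from h import *
c,W=disc(.517,-.167)"
```

```text
wrist 1904 [ 514.8 -168.5] 21.9 z [0.0468 0.0496 0.0545] tcp [ 0.5155 -0.1688  0.1412]
```

Emit:
{"method": "drive_tool", "body": {
  "rows": [
    [100,0,0,-30,0,0,0],
    [100,0,0,-30,0,0,0],
    [100,0,0,-25,0,0,0],
    [100,0,0,-16,0,0,0],
    [100,0,0,0,0,0,0]
  ]
}}

```text
time_s: 7.77
tcp_pos: [0.5152, -0.1675, 0.0355]
ee_rot: [[0.925, -0.379, -0.007], [-0.379, -0.925, 0.001], [-0.007, 0.002, -1.0]]
wrist_force: [-1.1, 0.2, -0.3]
gripper_width: 0.997
gripper_force: 0.0
```

Emit:
{"method": "drive_tool", "body": {
  "rows": [
    [0,0,0,0,0,0,0],
    [0,0,0,0,0,0,0],
    [0,0,0,0,0,0,0],
    [0,0,0,0,0,0,0],
    [0,0,0,0,0,0,0]
  ]
}}

```text
time_s: 8.18
tcp_pos: [0.5172, -0.1681, 0.0402]
ee_rot: [[0.925, -0.379, 0.002], [-0.379, -0.925, -0.0], [0.002, -0.001, -1.0]]
wrist_force: [0.7, -0.2, -0.6]
gripper_width: 0.706
gripper_force: 0.0
```

Emit:
{"method": "drive_tool", "body": {
  "rows": [
    [0,0,0,0,0,0,0],
    [0,0,0,0,0,0,0],
    [0,0,0,0,0,0,0]
  ]
}}

```text
time_s: 8.43
tcp_pos: [0.5165, -0.1682, 0.0394]
ee_rot: [[0.925, -0.379, 0.0], [-0.379, -0.925, -0.0], [0.0, -0.0, -1.0]]
wrist_force: [1.1, 1.2, 2.1]
gripper_width: 0.5
gripper_force: 30.0
```

Emit:
{"method": "drive_tool", "body": {
  "rows": [
    [0,0,0,15,0,0,0],
    [0,0,0,30,0,0,0],
    [0,0,0,30,0,0,0],
    [0,3,15,20,0,0,0],
    [0,6,30,0,0,0,0]
  ]
}}

```text
time_s: 8.85
tcp_pos: [0.5277, -0.1247, 0.1387]
ee_rot: [[0.924, -0.382, 0.009], [-0.382, -0.924, -0.001], [0.009, -0.003, -1.0]]
wrist_force: [1.0, 0.2, -0.5]
gripper_width: 0.498
gripper_force: 30.0
```

Emit:
{"method": "drive_tool", "body": {
  "rows": [
    [0,7,36,0,0,0,0],
    [0,7,36,0,0,0,0],
    [0,7,36,0,0,0,0],
    [0,7,36,0,0,0,0],
    [0,7,36,0,0,0,0]
  ]
}}

```text
time_s: 9.27
tcp_pos: [0.56, 0.0585, 0.1338]
ee_rot: [[0.925, -0.379, -0.001], [-0.379, -0.925, -0.0], [-0.001, 0.0, -1.0]]
wrist_force: [0.6, 0.3, -1.7]
gripper_width: 0.499
gripper_force: 30.0
```

Emit:
{"method": "drive_tool", "body": {
  "rows": [
    [0,7,36,0,0,0,0],
    [0,7,36,0,0,0,0],
    [0,7,36,0,0,0,0],
    [0,7,36,0,0,0,0],
    [0,7,36,0,0,0,0]
  ]
}}

```text
time_s: 9.68
tcp_pos: [0.595, 0.2385, 0.1335]
ee_rot: [[0.925, -0.379, -0.001], [-0.379, -0.925, -0.0], [-0.001, 0.001, -1.0]]
wrist_force: [0.4, -0.1, -0.1]
gripper_width: 0.499
gripper_force: 30.0
```

Emit:
{"method": "drive_tool", "body": {
  "rows": [
    [0,7,36,0,0,0,0],
    [0,6,30,0,0,0,0],
    [0,3,19,0,0,0,0],
    [0,0,0,0,0,0,0],
    [0,0,0,0,0,0,0]
  ]
}}

```text
time_s: 10.1
tcp_pos: [0.6107, 0.3226, 0.1328]
ee_rot: [[0.926, -0.378, -0.002], [-0.378, -0.926, -0.001], [-0.001, 0.002, -1.0]]
wrist_force: [0.1, -0.4, -2.0]
gripper_width: 0.498
gripper_force: 30.0
```

```bash
python3 -c "
from h import *
s,c,W=check(.6115,.3225,.043,0);save(c,'w3')"
```

```text
holder wrist 3922 ((609.6991577148438, 322.3697814941406), (86.16119384765625, 86.31710052490234), 81.81797790527344)
tcp [0.6107 0.3226 0.1328] w 0.49758676809758984
```

View pics/w3.png

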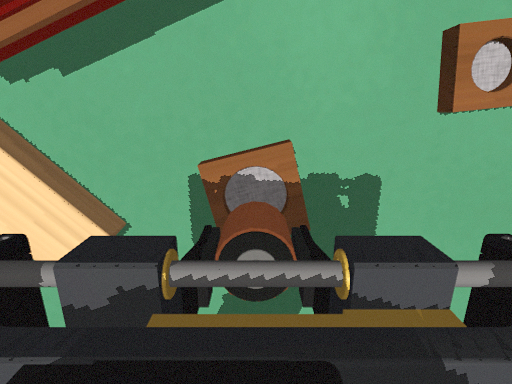

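The medium drum is held upright at (256,260) over its holder at (257,190), and the positions agree to 1 mm. Lowering.

Emit:
{"method": "drive_tool", "body": {
  "rows": [
    [0,0,0,-25,0,0,0],
    [0,0,0,-22,0,0,0],
    [0,0,0,-16,0,0,0],
    [0,0,0,-12,0,0,0],
    [0,0,0,0,0,0,0]
  ]
}}

```text
time_s: 10.57
tcp_pos: [0.6097, 0.3194, 0.0559]
ee_rot: [[0.925, -0.381, -0.005], [-0.381, -0.925, -0.004], [-0.004, 0.005, -1.0]]
wrist_force: [-0.8, -0.7, -0.5]
gripper_width: 0.5
gripper_force: 30.0
```

Emit:
{"method": "drive_tool", "body": {
  "rows": [
    [0,0,0,-4,0,0,0],
    [0,0,0,-3.5,0,0,0],
    [0,0,0,0,0,0,0],
    [0,0,0,0,0,0,0]
  ]
}}

```text
time_s: 10.9
tcp_pos: [0.6117, 0.322, 0.0524]
ee_rot: [[0.925, -0.379, 0.001], [-0.379, -0.925, 0.001], [0.001, -0.001, -1.0]]
wrist_force: [0.2, 0.0, -0.7]
gripper_width: 0.495
gripper_force: 30.0
```

Emit:
{"method": "drive_tool", "body": {
  "rows": [
    [0,-0.5,0,-2,0,0,0],
    [0,0,0,0,0,0,0]
  ]
}}

```text
time_s: 11.07
tcp_pos: [0.6109, 0.322, 0.0498]
ee_rot: [[0.925, -0.379, 0.0], [-0.379, -0.925, 0.0], [0.0, -0.001, -1.0]]
wrist_force: [0.5, 0.0, -1.6]
gripper_width: 0.499
gripper_force: 30.0
```

Emit:
{"method": "drive_tool", "body": {
  "rows": [
    [100,0,0,0,0,0,0],
    [100,0,0,0,0,0,0],
    [100,0,0,0,0,0,0],
    [100,0,0,0,0,0,0],
    [100,0,0,0,0,0,0]
  ]
}}

```text
time_s: 11.48
tcp_pos: [0.611, 0.322, 0.0498]
ee_rot: [[0.925, -0.379, 0.0], [-0.379, -0.925, 0.0], [0.0, -0.0, -1.0]]
wrist_force: [-0.0, 0.0, 0.6]
gripper_width: 0.796
gripper_force: 0.0
```

Emit:
{"method": "drive_tool", "body": {
  "rows": [
    [100,0,0,10,0,0,0],
    [100,0,0,30,0,0,0],
    [100,0,0,30,0,0,0],
    [100,0,0,20,0,0,0]
  ]
}}

```text
time_s: 11.82
tcp_pos: [0.6121, 0.3224, 0.1435]
ee_rot: [[0.926, -0.378, 0.004], [-0.378, -0.926, 0.002], [0.003, -0.003, -1.0]]
wrist_force: [0.4, 0.7, 1.0]
gripper_width: 0.983
gripper_force: 0.0
```

```bash
python3 -c "
from h import *
c,W=disc(.6105,.3225)"
```

```text
wrist 2123 [609.4 321.9] 21.9 z [0.0532 0.0595 0.0644] tcp [0.6121 0.3224 0.1435]
```

Medium drum is in place. Next the small drum.

Emit:
{"method": "drive_tool", "body": {
  "rows": [
    [100,-21.9,-29.4,0,0,0,0],
    [100,-21.9,-29.4,0,0,0,0],
    [100,-21.9,-29.4,0,0,0,0],
    [100,-21.9,-29.4,0,0,0,0],
    [100,-21.9,-29.4,0,0,0,0]
  ]
}}

```text
time_s: 12.28
tcp_pos: [0.5003, 0.1736, 0.1402]
ee_rot: [[0.926, -0.379, 0.001], [-0.379, -0.926, 0.0], [0.001, -0.001, -1.0]]
wrist_force: [0.1, 0.7, 0.2]
gripper_width: 1.002
gripper_force: 0.0
```

Emit:
{"method": "drive_tool", "body": {
  "rows": [
    [100,-21.9,-29.4,0,0,0,0],
    [100,-21.9,-29.4,0,0,0,0],
    [100,-21.9,-29.4,0,0,0,0],
    [100,0,0,0,0,0,0],
    [100,0,0,0,0,0,0]
  ]
}}

```text
time_s: 12.7
tcp_pos: [0.4349, 0.0855, 0.1405]
ee_rot: [[0.925, -0.38, 0.001], [-0.38, -0.925, 0.001], [0.001, -0.001, -1.0]]
wrist_force: [0.3, 0.6, -0.8]
gripper_width: 0.999
gripper_force: 0.0
```

```bash
python3 -c "
from h import *
c,W=disc(.4365,.087);save(c,'w4')"
```

```text
wrist 622 [434.8  86.4] 12.6 z [0.0462 0.0502 0.0569] tcp [0.4349 0.0855 0.1405]
```

View pics/w4.png

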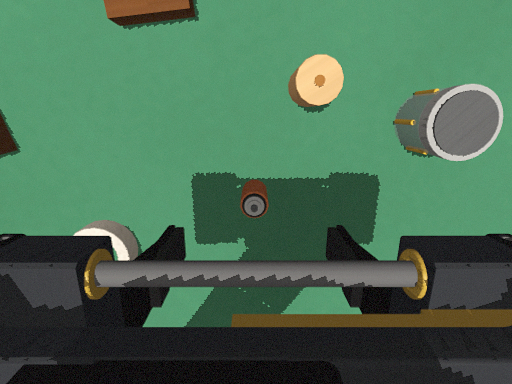

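The small drum at (255,203) is centred, and the dowel (317,80) and jar (462,122) are well away. Descending.

Emit:
{"method": "drive_tool", "body": {
  "rows": [
    [100,0.5,0.5,-30,0,0,0],
    [100,0,0,-30,0,0,0],
    [100,0,0,-25,0,0,0],
    [100,0,0,-16,0,0,0],
    [100,0,0,0,0,0,0]
  ]
}}

```text
time_s: 13.17
tcp_pos: [0.4354, 0.0872, 0.0357]
ee_rot: [[0.926, -0.379, -0.005], [-0.379, -0.926, -0.003], [-0.004, 0.005, -1.0]]
wrist_force: [-0.6, 0.0, 0.3]
gripper_width: 1.0
gripper_force: 0.0
```

Emit:
{"method": "drive_tool", "body": {
  "rows": [
    [0,0,0,0,0,0,0],
    [0,0,0,0,0,0,0],
    [0,0,0,0,0,0,0],
    [0,0,0,0,0,0,0],
    [0,0,0,0,0,0,0]
  ]
}}

```text
time_s: 13.58
tcp_pos: [0.4368, 0.0876, 0.0395]
ee_rot: [[0.925, -0.379, 0.002], [-0.379, -0.925, 0.001], [0.001, -0.002, -1.0]]
wrist_force: [-0.1, 0.1, 0.4]
gripper_width: 0.703
gripper_force: 0.0
```

Emit:
{"method": "drive_tool", "body": {
  "rows": [
    [0,0,0,0,0,0,0],
    [0,0,0,0,0,0,0],
    [0,0,0,0,0,0,0],
    [0,0,0,0,0,0,0],
    [0,0,0,0,0,0,0]
  ]
}}

```text
time_s: 14.0
tcp_pos: [0.4362, 0.0871, 0.0386]
ee_rot: [[0.925, -0.379, -0.0], [-0.379, -0.925, -0.0], [0.0, 0.0, -1.0]]
wrist_force: [0.7, -0.4, 0.3]
gripper_width: 0.326
gripper_force: 0.0
```

Emit:
{"method": "drive_tool", "body": {
  "rows": [
    [0,0,0,0,0,0,0],
    [0,0,0,0,0,0,0],
    [0,0,0,0,0,0,0]
  ]
}}

```text
time_s: 14.25
tcp_pos: [0.4362, 0.0871, 0.0385]
ee_rot: [[0.925, -0.379, -0.0], [-0.379, -0.925, -0.0], [-0.0, 0.0, -1.0]]
wrist_force: [-0.2, -0.2, -0.8]
gripper_width: 0.276
gripper_force: 30.0
```

Emit:
{"method": "drive_tool", "body": {
  "rows": [
    [0,0,0,15,0,0,0],
    [0,0,0,30,0,0,0],
    [0,0,0,30,0,0,0],
    [0,10,0.5,20,0,0,0],
    [0,25,1,0,0,0,0]
  ]
}}

```text
time_s: 14.67
tcp_pos: [0.4716, 0.0892, 0.138]
ee_rot: [[0.926, -0.377, 0.006], [-0.378, -0.926, 0.004], [0.005, -0.006, -1.0]]
wrist_force: [0.8, -0.2, -1.0]
gripper_width: 0.28
gripper_force: 30.0
```

Emit:
{"method": "drive_tool", "body": {
  "rows": [
    [0,30,1.5,0,0,0,0],
    [0,30,1.5,0,0,0,0],
    [0,30,1.5,0,0,0,0],
    [0,30,1.5,0,0,0,0],
    [0,30,1.5,0,0,0,0]
  ]
}}

```text
time_s: 15.08
tcp_pos: [0.6222, 0.096, 0.133]
ee_rot: [[0.925, -0.379, -0.001], [-0.379, -0.925, -0.0], [-0.001, 0.001, -1.0]]
wrist_force: [-0.3, 0.4, -1.1]
gripper_width: 0.28
gripper_force: 30.0
```

Emit:
{"method": "drive_tool", "body": {
  "rows": [
    [0,15,1,0,0,0,0],
    [0,5,0,0,0,0,0],
    [0,0,0,0,0,0,0],
    [0,0,0,0,0,0,0]
  ]
}}

```text
time_s: 15.42
tcp_pos: [0.6401, 0.0969, 0.1327]
ee_rot: [[0.925, -0.379, -0.002], [-0.379, -0.925, -0.0], [-0.002, 0.001, -1.0]]
wrist_force: [0.4, 0.3, -0.3]
gripper_width: 0.277
gripper_force: 30.0
```

```bash
python3 -c "
from h import *
s,c,W=check(.6415,.0973,.0335,0);save(c,'w5')"
```

```text
holder wrist 3153 ((640.53759765625, 97.27836608886719), (67.1570816040039, 67.25079345703125), 73.87320709228516)
tcp [0.6401 0.0969 0.1327] w 0.2769326650888464
```

View pics/w5.png

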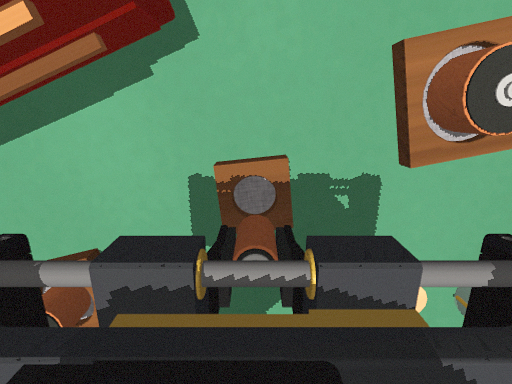

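The small drum is at (255,250), above its recess at (254,195), with the position agreeing. Lowering.

Emit:
{"method": "drive_tool", "body": {
  "rows": [
    [0,0,0,-25,0,0,0],
    [0,0,0,-22,0,0,0],
    [0,0,0,-16,0,0,0],
    [0,0,0,-12,0,0,0],
    [0,0,0,0,0,0,0]
  ]
}}

```text
time_s: 15.88
tcp_pos: [0.6386, 0.0967, 0.056]
ee_rot: [[0.925, -0.379, -0.005], [-0.379, -0.925, -0.002], [-0.004, 0.004, -1.0]]
wrist_force: [-0.7, -0.4, -0.0]
gripper_width: 0.277
gripper_force: 30.0
```

Emit:
{"method": "drive_tool", "body": {
  "rows": [
    [0,0,0,-4,0,0,0],
    [0,0,0,-4.5,0,0,0],
    [0,0,0,0,0,0,0],
    [0,0,0,0,0,0,0]
  ]
}}

```text
time_s: 16.22
tcp_pos: [0.6415, 0.0973, 0.0507]
ee_rot: [[0.925, -0.379, 0.001], [-0.379, -0.925, 0.0], [0.001, -0.001, -1.0]]
wrist_force: [0.1, -0.1, -1.2]
gripper_width: 0.279
gripper_force: 30.0
```

Emit:
{"method": "drive_tool", "body": {
  "rows": [
    [0,-0.5,0,-1.8,0,0,0],
    [0,0,0,0,0,0,0]
  ]
}}

```text
time_s: 16.38
tcp_pos: [0.6409, 0.0972, 0.0486]
ee_rot: [[0.925, -0.379, 0.001], [-0.379, -0.925, 0.0], [0.001, -0.001, -1.0]]
wrist_force: [-0.2, 0.7, 0.8]
gripper_width: 0.277
gripper_force: 30.0
```

Emit:
{"method": "drive_tool", "body": {
  "rows": [
    [100,0,0,0,0,0,0],
    [100,0,0,0,0,0,0],
    [100,0,0,0,0,0,0],
    [100,0,0,0,0,0,0],
    [100,0,0,0,0,0,0]
  ]
}}

```text
time_s: 16.8
tcp_pos: [0.6408, 0.0972, 0.0483]
ee_rot: [[0.925, -0.379, 0.0], [-0.379, -0.925, 0.0], [0.0, -0.0, -1.0]]
wrist_force: [0.3, 0.8, -1.0]
gripper_width: 0.573
gripper_force: 0.0
```

Emit:
{"method": "drive_tool", "body": {
  "rows": [
    [100,0,0,10,0,0,0],
    [100,0,0,30,0,0,0],
    [100,0,0,30,0,0,0],
    [100,0,0,20,0,0,0]
  ]
}}

```text
time_s: 17.13
tcp_pos: [0.6419, 0.0973, 0.142]
ee_rot: [[0.926, -0.378, 0.004], [-0.378, -0.926, 0.001], [0.004, -0.002, -1.0]]
wrist_force: [0.6, -0.5, 1.2]
gripper_width: 0.877
gripper_force: 0.0
```

```bash
python3 -c "
from h import *
c,W=disc(.641,.0973)"
```

```text
wrist 740 [639.7  97. ] 12.6 z [0.049  0.0596 0.0669] tcp [0.6419 0.0973 0.142 ]
```

Small drum is in place. Now the block, with a +30° turn.

Emit:
{"method": "drive_tool", "body": {
  "rows": [
    [100,-17.5,-29.6,0,0,0,0.044],
    [100,-17.5,-29.6,0,0,0,0.044],
    [100,-17.5,-29.6,0,0,0,0.044],
    [100,-17.5,-29.6,0,0,0,0.044],
    [100,-17.5,-29.6,0,0,0,0.044]
  ]
}}

```text
time_s: 17.6
tcp_pos: [0.5523, -0.052, 0.139]
ee_rot: [[0.986, -0.165, 0.001], [-0.165, -0.986, 0.0], [0.001, -0.0, -1.0]]
wrist_force: [0.9, 0.4, 0.6]
gripper_width: 0.998
gripper_force: 0.0
```

Emit:
{"method": "drive_tool", "body": {
  "rows": [
    [100,-17.5,-29.6,0,0,0,0.044],
    [100,-17.5,-29.6,0,0,0,0.044],
    [100,-17.5,-29.6,0,0,0,0.044],
    [100,-17.5,-29.6,0,0,0,0.044],
    [100,-17.5,-29.6,0,0,0,0.044]
  ]
}}

```text
time_s: 18.02
tcp_pos: [0.4648, -0.2001, 0.1391]
ee_rot: [[0.999, 0.054, 0.001], [0.054, -0.999, -0.0], [0.001, 0.0, -1.0]]
wrist_force: [0.1, -0.5, -1.3]
gripper_width: 0.998
gripper_force: 0.0
```

Emit:
{"method": "drive_tool", "body": {
  "rows": [
    [100,-17.5,-29.6,0,0,0,0.044],
    [100,-17.5,-29.6,0,0,0,0.044],
    [100,0,0,0,0,0,0],
    [100,0,0,0,0,0,0]
  ]
}}

```text
time_s: 18.35
tcp_pos: [0.4299, -0.2594, 0.1389]
ee_rot: [[0.991, 0.135, 0.001], [0.135, -0.991, -0.0], [0.001, 0.0, -1.0]]
wrist_force: [0.1, 0.4, 0.2]
gripper_width: 0.997
gripper_force: 0.0
```

```bash
python3 -c "
from h import *
c,W=disc(.4305,-.258,.055,lo=.034,hi=.06);save(c,'w6')
m=(np.hypot(W[...,0]-.4305,W[...,1]+.258)<.055)&(W[...,2]>.034)&(W[...,2]<.06)
print(cv2.minAreaRect((W[m][:,:2]*1000).astype(np.float32)))
R=np.array(sense()['ee_rot']);print(np.degrees(np.arctan2(R[1,1],R[0,1])))"
```

```text
wrist 3540 [ 428.7 -258.7] 39.2 z [0.0378 0.0393 0.0404] tcp [ 0.4299 -0.2594  0.1389]
((428.73394775390625, -258.1776428222656), (69.65789794921875, 41.639137268066406), 8.897480964660645)
-82.12431306211907
```

View pics/w6.png

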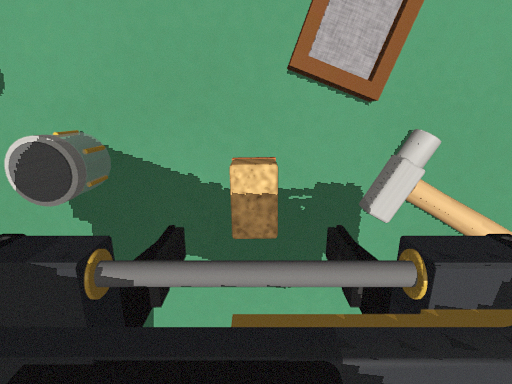

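The block at (254,200) is centred and squared to the jaws to within 1°. Descending to TCP 36 mm.

Emit:
{"method": "drive_tool", "body": {
  "rows": [
    [100,-0.5,1,-30,0,0,0.015],
    [100,0,0,-30,0,0,0],
    [100,0,0,-25,0,0,0],
    [100,0,0,-15,0,0,0],
    [100,0,0,-2,0,0,0]
  ]
}}

```text
time_s: 18.82
tcp_pos: [0.4291, -0.2555, 0.0336]
ee_rot: [[0.988, 0.155, -0.006], [0.155, -0.988, 0.002], [-0.005, -0.002, -1.0]]
wrist_force: [-0.1, 0.4, -0.6]
gripper_width: 0.996
gripper_force: 0.0
```

Emit:
{"method": "drive_tool", "body": {
  "rows": [
    [0,0,0,0,0,0,0],
    [0,0,0,0,0,0,0],
    [0,0,0,0,0,0,0],
    [0,0,0,0,0,0,0],
    [0,0,0,0,0,0,0]
  ]
}}

```text
time_s: 19.23
tcp_pos: [0.4309, -0.2571, 0.0373]
ee_rot: [[0.988, 0.154, 0.002], [0.154, -0.988, -0.001], [0.002, 0.001, -1.0]]
wrist_force: [0.7, 0.7, -0.4]
gripper_width: 0.703
gripper_force: 0.0
```

Emit:
{"method": "drive_tool", "body": {
  "rows": [
    [0,0,0,0,0,0,0],
    [0,0,0,0,0,0,0],
    [0,0,0,0,0,0,0],
    [0,0,0,0,0,0,0]
  ]
}}

```text
time_s: 19.57
tcp_pos: [0.4303, -0.2572, 0.0365]
ee_rot: [[0.988, 0.154, 0.0], [0.154, -0.988, -0.0], [0.0, 0.0, -1.0]]
wrist_force: [-1.3, -0.1, 1.7]
gripper_width: 0.485
gripper_force: 30.0
```

Emit:
{"method": "drive_tool", "body": {
  "rows": [
    [0,0,0,15,0,0,0],
    [0,0,0,30,0,0,0],
    [0,0,0,30,0,0,0],
    [0,15,-6,20,0,0,-0.03],
    [0,25,-10,0,0,0,-0.06]
  ]
}}

```text
time_s: 19.98
tcp_pos: [0.4711, -0.2735, 0.1363]
ee_rot: [[0.998, 0.063, 0.007], [0.063, -0.998, -0.002], [0.007, 0.003, -1.0]]
wrist_force: [1.1, 0.7, 0.5]
gripper_width: 0.479
gripper_force: 30.0
```

Emit:
{"method": "drive_tool", "body": {
  "rows": [
    [0,30,-12.5,0,0,0,-0.07],
    [0,30,-12.5,0,0,0,-0.07],
    [0,30,-12.5,0,0,0,-0.07],
    [0,25,-10,0,0,0,-0.05],
    [0,8.5,-3.3,0,0,0,-0.023]
  ]
}}

```text
time_s: 20.4
tcp_pos: [0.5966, -0.3251, 0.13]
ee_rot: [[0.976, -0.219, 0.001], [-0.219, -0.976, -0.001], [0.001, 0.0, -1.0]]
wrist_force: [0.2, -0.4, -1.2]
gripper_width: 0.482
gripper_force: 30.0
```

Emit:
{"method": "drive_tool", "body": {
  "rows": [
    [0,0,0,0,0,0,0],
    [0,0,0,0,0,0,0]
  ]
}}

```text
time_s: 20.57
tcp_pos: [0.593, -0.3236, 0.1299]
ee_rot: [[0.976, -0.217, -0.002], [-0.217, -0.976, 0.001], [-0.003, -0.001, -1.0]]
wrist_force: [-0.7, 0.5, -0.5]
gripper_width: 0.48
gripper_force: 30.0
```

```bash
python3 -c "
from h import *
s,c,W=check(.593,-.324,.053,0);save(c,'w7')
R=np.array(s['ee_rot']);print(np.degrees(np.arctan2(R[1,1],R[0,1])))
m=(np.hypot(W[...,0]-.593,W[...,1]+.324)<.07)&(W[...,2]>.1)&(W[...,2]<.145)
"
```

```text
holder wrist 2839 ((605.340087890625, -326.7517395019531), (82.25028991699219, 81.29319763183594), 77.72883605957031)
tcp [ 0.593  -0.3236  0.1299] w 0.479534586837165
-102.52977875689679
```

View pics/w7.png

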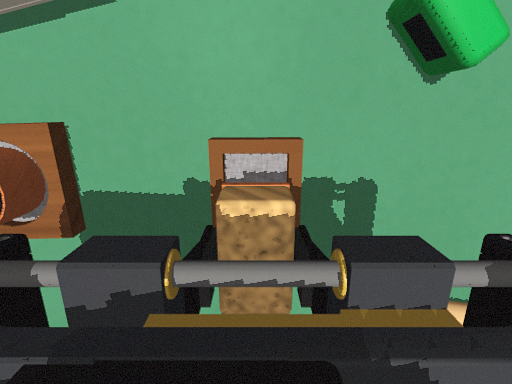

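The block (256,250) is squared over the tray (255,165), yaw −102.5° against the tray's −102.3°. Lowering.

Emit:
{"method": "drive_tool", "body": {
  "rows": [
    [0,0,0,-25,0,0,0],
    [0,0,0,-22,0,0,0],
    [0,0,0,-16,0,0,0],
    [0,0,0,-12,0,0,0],
    [0,0,0,0,0,0,0]
  ]
}}

```text
time_s: 21.03
tcp_pos: [0.5911, -0.3229, 0.0535]
ee_rot: [[0.976, -0.217, -0.006], [-0.217, -0.976, 0.002], [-0.006, -0.001, -1.0]]
wrist_force: [0.4, 0.3, -0.8]
gripper_width: 0.48
gripper_force: 30.0
```

Emit:
{"method": "drive_tool", "body": {
  "rows": [
    [0,0,0,-4,0,0,0],
    [0,0,0,-3.5,0,0,0],
    [0,0,0,0,0,0,0],
    [0,0,0,0,0,0,0]
  ]
}}

```text
time_s: 21.37
tcp_pos: [0.5941, -0.324, 0.0496]
ee_rot: [[0.976, -0.217, 0.001], [-0.217, -0.976, -0.0], [0.001, 0.0, -1.0]]
wrist_force: [-0.7, 0.1, 0.5]
gripper_width: 0.486
gripper_force: 30.0
```

Emit:
{"method": "drive_tool", "body": {
  "rows": [
    [0,-0.5,0,-2.5,0,0,0],
    [0,0,0,0,0,0,0]
  ]
}}

```text
time_s: 21.53
tcp_pos: [0.5934, -0.3239, 0.0466]
ee_rot: [[0.976, -0.217, 0.001], [-0.217, -0.976, -0.0], [0.001, 0.0, -1.0]]
wrist_force: [-0.4, 0.5, -0.6]
gripper_width: 0.481
gripper_force: 30.0
```

Emit:
{"method": "drive_tool", "body": {
  "rows": [
    [100,0,0,0,0,0,0],
    [100,0,0,0,0,0,0],
    [100,0,0,0,0,0,0],
    [100,0,0,0,0,0,0],
    [100,0,0,0,0,0,0]
  ]
}}

```text
time_s: 21.95
tcp_pos: [0.5932, -0.3239, 0.0463]
ee_rot: [[0.976, -0.217, 0.0], [-0.217, -0.976, -0.0], [0.0, 0.0, -1.0]]
wrist_force: [0.3, -0.2, -0.3]
gripper_width: 0.773
gripper_force: 0.0
```

Emit:
{"method": "drive_tool", "body": {
  "rows": [
    [100,0,0,10,0,0,0],
    [100,0,0,30,0,0,0],
    [100,0,0,40,0,0,0],
    [100,0,0,40,0,0,0],
    [100,-40,0,0,0,0,0]
  ]
}}

```text
time_s: 22.37
tcp_pos: [0.564, -0.327, 0.1775]
ee_rot: [[0.977, -0.212, 0.023], [-0.212, -0.977, -0.012], [0.025, 0.007, -1.0]]
wrist_force: [1.7, -1.6, 3.0]
gripper_width: 0.993
gripper_force: 0.0
```

Emit:
{"method": "drive_tool", "body": {
  "rows": [
    [100,-40,0,0,0,0,0],
    [100,-40,0,0,0,0,0],
    [100,-40,0,0,0,0,0],
    [100,0,0,0,0,0,0],
    [100,0,0,0,0,0,0]
  ]
}}

```text
time_s: 22.78
tcp_pos: [0.4315, -0.324, 0.1677]
ee_rot: [[0.976, -0.218, 0.001], [-0.218, -0.976, -0.001], [0.001, 0.0, -1.0]]
wrist_force: [1.3, -0.1, 0.3]
gripper_width: 0.999
gripper_force: 0.0
```

```bash
python3 -c "
from h import *
for n in ['side','top']:
    for x,y in [(.6405,.097),(.6105,.322),(.6563,-.104),(.439,-.088),(.510,.003)]: c,W=disc(x,y,.05,n)
    m=(np.hypot(W[...,0]-.593,W[...,1]+.324)<.06)&(W[...,2]>.042)&(W[...,2]<.07)
    print(cv2.minAreaRect((W[m][:,:2]*1000).astype(np.float32)),np.percentile(W[m][:,2],[5,50,95]))
    save(c,n+'9')
"
```

```text
side 116 [641.  98.] 13.4 z [0.0478 0.0599 0.0667] tcp [ 0.4315 -0.324   0.1677]
side 476 [609.6 322.6] 21.9 z [0.0473 0.0601 0.0647] tcp [ 0.4334 -0.3243  0.1678]
side 444 [ 656.5 -103.2] 33.1 z [0.0473 0.0603 0.0633] tcp [ 0.4343 -0.3244  0.1675]
side 469 [438.7 -85.4] 29.4 z [0.0481 0.0599 0.0623] tcp [ 0.4347 -0.3243  0.1671]
side 204 [510.1   4.6] 18.2 z [0.0469 0.0553 0.0573] tcp [ 0.4347 -0.3241  0.1667]
((592.510986328125, -321.2065734863281), (42.73418426513672, 70.75827026367188), 78.55266571044922) [0.04358186 0.0506428  0.05266404]
top 100 [640.6  96.2] 12.4 z [0.0524 0.0605 0.067 ] tcp [ 0.4346 -0.324   0.1664]
top 315 [610.7 321.1] 22.5 z [0.0475 0.0597 0.064 ] tcp [ 0.4344 -0.3239  0.1661]
top 625 [ 657.2 -105.2] 32.2 z [0.0559 0.0601 0.0633] tcp [ 0.4342 -0.3238  0.166 ]
top 528 [438.8 -87.9] 28.5 z [0.0566 0.0595 0.0622] tcp [ 0.434  -0.3238  0.1659]
top 198 [510.   3.] 17.7 z [0.0528 0.055  0.0571] tcp [ 0.4338 -0.3238  0.1659]
((616.6251831054688, -328.39453125), (42.219364166259766, 23.009540557861328), 74.83047485351562) [0.0464301  0.04985283 0.05257433]
```

View pics/top9.png

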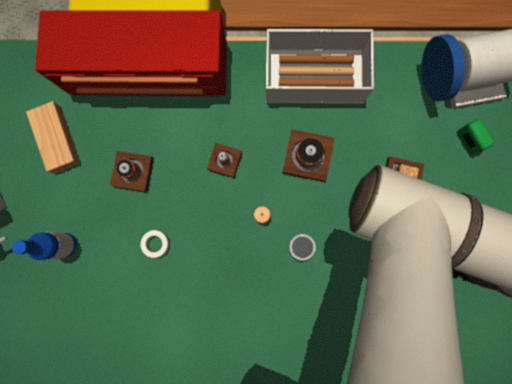

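All three drums sit centred in their holders at (125,170), (224,159) and (310,155), with tops near 60 mm. The arm hides most of the block from above. The side view puts it at (592.5,−321), top 50.6 mm, flat in the tray. The jar and dowel haven't moved.

```bash
python3 -c "
from station import *
print(finish_job())"
```

```text
the job is handed in; nothing more can be done
None
```

I put all three drums upright in their matching holders and laid the sanding block flat in the tray. The last camera check put each within about 3 mm of centre, with the jar and dowel unmoved. I let go of everything and handed the job in at about 23 s; no verdict came back.

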